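# Present the reference scale's label to the code reader

### The job

Of the three glass plates standing in the grey rack, find the reference scale - the one whose frosted end has a small notch cut out of its corner - and lift it straight up out of its slot, gripping the clear glass and not the frosted end. Then present it to the code reader on the post: the label on its frosted end centred in front of the window at the reading distance of 120 mm, label side up, the glass tipped back until the label squarely faces the window. Finish with the gripper still holding it there, steady, touching neither the reader nor anything else with it, and leave the other plates and everything else on the bench where they are.

Things in the scene. Friction and masses are not known exactly. Their poses are not given: they have to be found in the camera images.
- scale: reference scale: glass plate 120 x 8 x 50 mm (L x thick x H), 120 g, standing on a long edge in a slot. Clear with fine marks, but its last 30 mm frosted white, a 12 mm square notch in the upper corner there. Origin: middle of the lower edge; x along the length to the frosted end (clear -60 to 30, frosted 30 to 60), y out of the label face, z up its height 0 to 50 (notch x 48-60, z 38-50)
- label (a point): centre of the 22 x 22 mm paper label with a dot code, on one face only of the scale's frosted end (at x 45, y 4, z 25 mm in the scale's frame); axes as the scale's, so +y points out of the label
- rack: grey plastic rack fixed to the bench, 150 x 150 mm, at any yaw. Origin: middle of its underside. Base 12 mm thick (plates stand on it, tops 62 mm above the bench). Three slots along its x at y = -50, 0, 50 mm, 10 mm wide, between 18 mm high teeth at x = -49 to -35 and 35 to 49; flat base between. Which plate is in which slot varies
- plate_clear: another glass plate of the same size in the rack, all clear, square corners; origin at the middle of its lower edge, z up. To be left alone
- plate_frosted: another glass plate of the same size in the rack with one frosted end but square corners and no label; origin at the middle of its lower edge, z up. To be left alone
- reader: code reader's stand, fixed to the bench: steel foot 120 x 100 x 14 mm, post 16 mm thick, 324 mm high, 20 mm behind the foot's centre, reader head on a short arm in front. Origin: centre of the foot's underside; -x is the head's side (roughly towards the robot), z up
- reader_head: grey reader head, 64 mm long, 46 x 52 mm in section, black front with a round window and small white lamps. Origin: centre of the window, 245 mm above the bench, 85 mm in front of the foot's centre. Its -x axis is the line of sight, pointing away from the post and 45 degrees down; y is level
- focus (a point): the reading point: on the line of sight, 120 mm out from the window, 160 mm above the bench; axes as the reader head's. The label's centre belongs here, the label's outward normal along +x (back up the line of sight)
- gauge: steel dial gauge of 100 mm diameter lying face up, 33 mm high, to be left alone; origin under the case's centre
- weight: steel disc weight, 80 mm diameter, 28 mm high, to be left alone; origin under its centre
- core1: steel sensor body, 27 mm diameter, 40 mm high, to be left alone; origin under its centre
- core2: a second such steel sensor body, to be left alone; origin under its centre
- wrench: steel wrench 180 mm long lying flat, to be left alone; origin under it
- bottle: white bottle, 60 mm diameter, 130 mm high, to be left alone; origin under its centre
Mind the look-alikes: they are no part of the job. What is shaped like the scale but pink is not meant. There is more than one size of the rack; the job needs the larger.

How it is judged (in metres and radians):
On the way:
1. the scale is lifted clear above the rack by its clear glass, still upright (contact force between the fingers and scale above 2 N and height (world z) of scale above 0.07 m and horizontal distance between scale and rack below 0.12 m and angle between scale's own z axis and vertical below 0.35 rad and x of the grasp point in the frame of scale below 0.022 m), for 0.1 s.
At the end, for the whole second after the job is handed in: gripped by its clear glass, touched by nothing else; label centre within 25 mm of the reading point, label face up and square to the line of sight within 17 degrees, scale at rest; no other plate or bystander moved over 20 mm (contact force between the fingers and scale above 2 N and x of the grasp point in the frame of scale below 0.022 m and distance between label and focus below 0.025 m and angle between the y axis of scale and the x axis of reader_head, either way round below 0.3 rad and angle between scale's own y axis and vertical below 1.1 rad and linear speed of scale below 0.02 m/s and angular speed of scale below 0.15 rad/s and height (world z) of scale above 0.08 m and contact force between scale and reader below 0.1 N and contact force between scale and rack below 0.1 N and contact force between scale and plate_clear below 0.1 N and contact force between scale and plate_frosted below 0.1 N and distance of each of plate_clear, plate_frosted, gauge, weight, core1, core2, wrench, bottle from where it was at the start of the episode below 0.02 m); the arm keeps its last pose, push and grip.
It fails at once if the reader is knocked by the arm or by the glass (contact force between any of the arm, the fingers, scale and reader above 3 N).
It fails at once if another plate or a bystander is disturbed (moved more than 20 mm) (distance of any of plate_clear, plate_frosted, gauge, weight, core1, core2, wrench, bottle from where it was at the start of the episode above 0.02 m).
It also fails if it takes over 37 s, if anything falls off the work surface, if the arm or the gripper's body presses on something with over 40 N, if the wrist force passes 120 N, or if a joint passes its speed limit or range.

### The arm

A 6-joint arm with a two-finger parallel gripper is mounted at the origin on the work surface. World frame = base frame: x ahead of the robot, y to its left, z up, the work surface at z = 0. Lengths are in m, angles in degrees, forces in N, time in s.
With the tool pointing down it reaches from about 0.425 to 0.95 m from the base axis. Payload 3.5 kg.
Tool frame: the origin (TCP) lies between the finger pads; the fingertips stand 22 mm ahead of it and the grasp point (between the pads) lies 3 mm ahead of it; z points along the fingers, y is the line along which they close (so a half turn about z gives the same grasp; the last joint's range is limited). The gripper opens to 85 mm and grips with 20 to 120 N. Pads are 22 mm wide; open, the fingers measure 114 mm over their backs; the gripper's body (76 mm by 85 mm) begins 54 mm behind the grasp point. The pads swing forward as they close: fully open they stand 13 mm farther back than shut.
Start: joints at [67.437, 16.404, 90.338, -0, 73.258, -8.594], TCP at [0.163, 0.655, 0.253] pointing down, gripper open.
Joint ranges: [-158.93, 158.93], [-51.34, 127.21], [12.03, 142.37], [-87.48, 267.48], [13.55, 161.25], [-162.69, 162.69]. Speed limits (degrees/s): [159.86, 159.86, 180, 180, 180, 180].

### API

Orientations are given as [roll, pitch, yaw] about the fixed x, y, z axes, in that order (R = Rz(yaw) Ry(pitch) Rx(roll)).
In Python, from station import ctrl gives the robot as it stands. The module is installed in compiled form; this text tells all that it offers.
- The arm moves only by the tool arm_command, never from a script. Its argument "targets" is a list of rows, each a list of 3 entries, a list of its own where there are three numbers: the opening, from 0 (shut) to 1 (fully open), then the shift along the tool's x, y, z each as a share of 0.03 m, from -1 to 1, then the turn, a rotation vector about the tool's x, y, z each as a share of 0.08 rad, from -1 to 1. In form: [[hand, [x, y, z], [rx, ry, rz]], ...]. A call has 1 to 8 rows; each row shifts and turns the commanded pose from where the row before left it, along the tool's axes as they then stand; what a row does not reach is not made up. A row lasts 1/10 s, in which the tool goes at most 50 mm and 8.59 degrees, less where a joint would pass 70% of its speed; a pose out of reach is approached as far as the arm can. A call with a number of a shift or a turn outside -1 to 1 is refused whole. A call with a gripper value outside its range is refused whole. The fingers move at their own pace and stop on an object; the grip force is fixed at half the most. Time passes only in rows, so rows that do not move let the fingers close. It gives the time, the measured TCP pose, the force, the opening and the grip force at its end, in the units of the state.
- ctrl.get_obs(): the state, without advancing time (a new reading comes with each control period).
- ctrl.read_camera(name): name is "scene" or "top"; returns a dict with "color" (384x512x3 uint8, red, green, blue), "fovy" (degrees; the focal length in pixels is half the picture's height over the tangent of half this angle, whatever the lens; pixels are square), "cx", "cy" (the principal point, pixels), "R" (3x3) and "t" (3): a world point X has camera coordinates R X + t. Camera axes: x right, y down, z forward; pixel columns grow to the right and rows downward; lengths in m; the calibration is good to about 2 mm. A picture is of the moment at which its call begins. There is no depth.
- ctrl.sign_off(): hands the job in; it is judged then, once.
The state is a dict: "clock": time; "q": joint angles; "qd": joint speeds; "joint_torque": joint torques, N m; "tool_pos": TCP position; "tcp_rot": TCP orientation; "ft_force": force on the tool from outside, world axes, zero at the start; "ft_torque": the same for the moment, N m; "width": finger opening in m; "finger_force": force on a finger pad.
Only numpy, scipy, OpenCV 4.12 (cv2) and the standard library are available. Lean on these libraries where they do the work, as an engineer would, in place of code of your own. Each camera call takes 0.05 s, during which the arm holds its last target. There are 200 camera calls.

## Working session

There is one attempt and no reset: what is moved stays moved. The work goes in short steps, Python scripts to look and compute and a tool call to move; the robot and the scene stay as the last step left them, time stands still between calls to the robot, and variables do not carry over. Pictures are saved under pics/ and viewed, at most 10 in all, crops included, and the job is handed in when it is done.

Besides the shell and the picture viewer there is one more tool, called after "Emit:" as a command line: name --argument value ..., lists and objects as JSON in quotes. arm_command: Moves the arm, as the interface text tells. Shift numbers are shares of 0.03 m and turn numbers shares of 0.08 rad, none past 1 either way. Its arguments: {"type":"object","properties":{"targets":{"type":"array","items":{"type":"array"}}},"required":["targets"]}

```bash
mkdir -p pics; cat > h.py <<'E'
import numpy as np, cv2, pickle
from scipy.spatial.transform import Rotation as Ro
def snap(n):
    from station import ctrl
    c=ctrl.read_camera(n); pickle.dump(c,open(f'{n}.pkl','wb')); return c
def load(n): return pickle.load(open(f'{n}.pkl','rb'))
def f(c): return c['color'].shape[0]/2/np.tan(np.radians(c['fovy'])/2)
def ray(c,u,v):
    R=np.array(c['R']);t=np.array(c['t'])
    d=R.T@np.array([(u-c['cx'])/f(c),(v-c['cy'])/f(c),1]); return -R.T@t,d/np.linalg.norm(d)
def plane(c,u,v,z):
    o,d=ray(c,u,v); return o+d*(z-o[2])/d[2]
def tri(c1,p1,c2,p2):
    o1,d1=ray(c1,*p1);o2,d2=ray(c2,*p2)
    s=np.linalg.lstsq(np.c_[d1,-d2],o2-o1,rcond=None)[0]
    a,b=o1+s[0]*d1,o2+s[1]*d2; return (a+b)/2,np.linalg.norm(a-b)
def proj(c,X):
    p=np.array(c['R'])@np.array(X)+np.array(c['t']); return np.array([c['cx']+f(c)*p[0]/p[2],c['cy']+f(c)*p[1]/p[2]])
E
python3 - <<'E'
from h import *
for n in('scene','top'):
    c=snap(n); print(n,c['fovy'],c['cx'],c['cy'],ray(c,c['cx'],c['cy']))
    cv2.imwrite(f'pics/{n}1.png',cv2.resize(c['color'][:,:,::-1],(800,600),interpolation=cv2.INTER_CUBIC))
from station import ctrl
print(ctrl.get_obs())
E
```

```text
scene 57.85180043986416 254.23232248114763 190.22198131786075 (array([1.11206845, 0.25721049, 1.04930737]), array([-0.49803851, -0.21138172, -0.84099667]))
top 44.991367755385056 245.41383164659356 185.08747075111432 (array([0.36479396, 0.01629796, 1.56403462]), array([ 0.15055439, -0.00486322, -0.98858977]))
{'clock': 0.1, 'q': array([ 6.74371462e+01,  1.64502683e+01,  9.04156952e+01,  1.15412950e-03,
        7.32574609e+01, -8.59404136e+00]), 'qd': array([-0.08960928, -0.0335886 , -0.1835981 , -0.10749401,  0.16369755,
        0.08980827]), 'joint_torque': array([ 5.23399594e-04, -4.07298946e+01, -2.93697971e+01, -1.38113369e-04,
        3.48530033e-03,  3.14760612e-06]), 'tool_pos': array([0.16269022, 0.65453302, 0.25205123]), 'tcp_rot': array([-1.79878127e+02, -1.95356769e-02,  1.66030833e+02]), 'ft_force': array([-0.0139341 , -0.52443419,  0.04657581]), 'ft_torque': array([0.03392366, 0.04898399, 0.0021054 ]), 'finger_force': 0.0, 'width': 0.08535132113720983}
```

View pics/scene1.png

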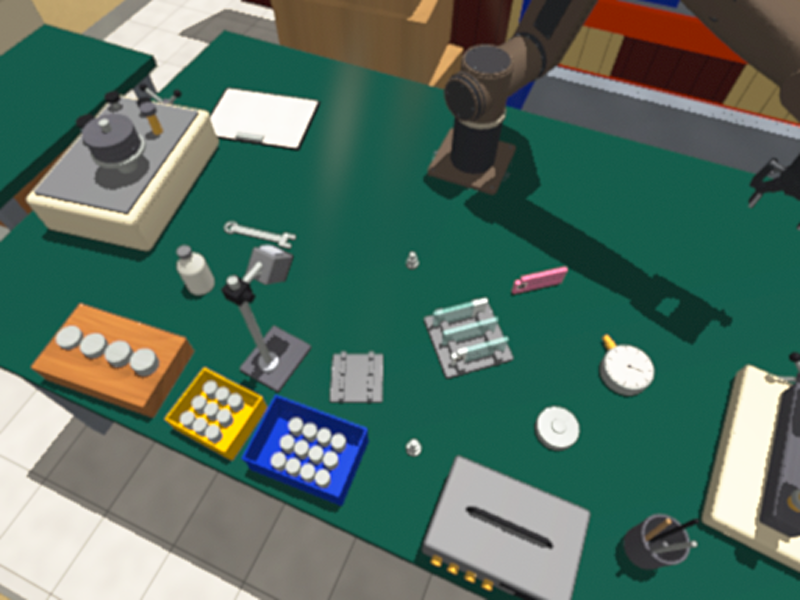

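View pics/top1.png

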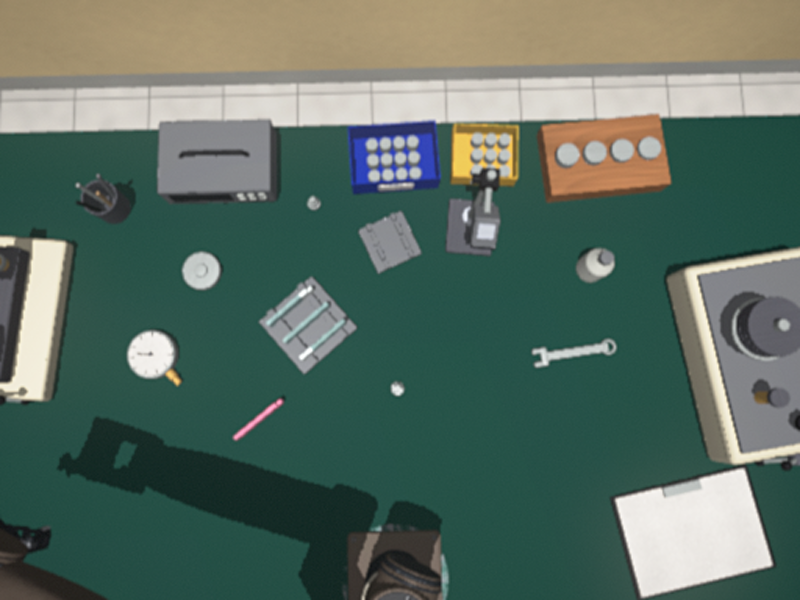

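```bash
python3 - <<'E'
from h import *
a=load('scene')['color'][182:247,265:335,::-1]; b=load('top')['color'][170:245,160:235,::-1]
a=cv2.resize(a,(400,371),interpolation=cv2.INTER_CUBIC); b=cv2.resize(b,(371,371),interpolation=cv2.INTER_CUBIC)
cv2.imwrite('pics/crop1.png',np.hstack([a,b]))
E
```

```text
(no output)
```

View pics/crop1.png

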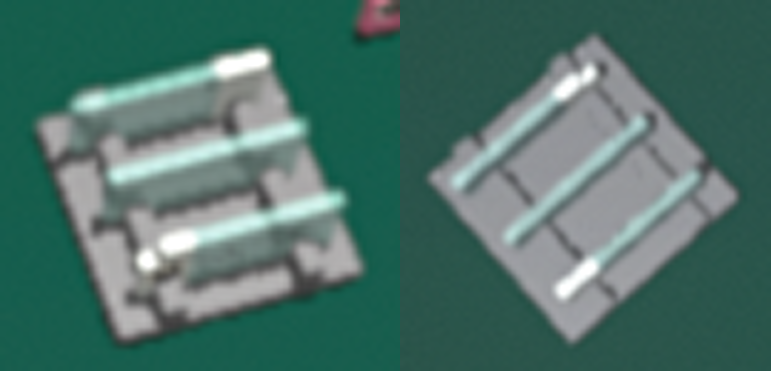

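```bash
python3 - <<'E'
from h import *
a=load('scene')['color'][215:240,282:330,::-1]; b=load('top')['color'][180:212,170:205,::-1]
a=np.clip(a*1.3,0,255).astype(np.uint8);b=np.clip(b*1.3,0,255).astype(np.uint8)
a=cv2.resize(a,None,fx=9,fy=9,interpolation=cv2.INTER_NEAREST); b=cv2.resize(b,None,fx=9,fy=9,interpolation=cv2.INTER_NEAREST)
m=np.zeros((300,760,3),np.uint8); m[:a.shape[0],:a.shape[1]]=a; m[:b.shape[0],440:440+b.shape[1]]=b
cv2.imwrite('pics/crop2.png',m)
E
```

```text
(no output)
```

View pics/crop2.png

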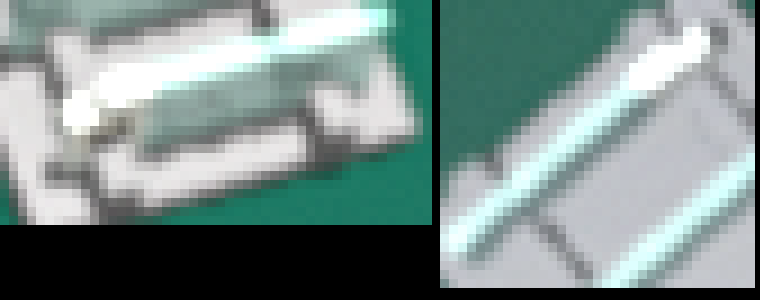

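```bash
python3 - <<'E'
from h import *
for n,(x0,y0,x1,y1) in dict(scene=(282,180,335,240),top=(165,175,235,240)).items():
    c=load(n); im=c['color'][y0:y1,x0:x1].astype(int)
    m=((im[...,1]>175)&(im[...,1]-im[...,0]>-8)&(im.min(2)>130)).astype(np.uint8)
    k,l,s,ce=cv2.connectedComponentsWithStats(m)
    for i in range(1,k):
        if s[i,4]<12: continue
        v,u=np.nonzero(l==i); P=np.c_[u+x0,v+y0].astype(np.float32)
        r=cv2.minAreaRect(P); d=cv2.fitLine(P,cv2.DIST_L2,0,.01,.01).ravel()
        t=(P-d[2:])@d[:2]; print(n,s[i,4],np.round(cv2.boxPoints(r),1).tolist(),'line ends',d[2:]+d[:2]*t.min(),d[2:]+d[:2]*t.max(),'w',min(r[1]))
s=load('scene')['color'][150:250,145:215,::-1]; t=load('top')['color'][95:180,270:340,::-1]
a=cv2.resize(s,(420,600),interpolation=cv2.INTER_CUBIC); b=cv2.resize(t,(380,461),interpolation=cv2.INTER_CUBIC)
m=np.zeros((600,800,3),np.uint8); m[:,:420]=a; m[:461,420:]=b
cv2.imwrite('pics/reader.png',m)
E
```

```text
scene 80 [[281.3999938964844, 197.39999389648438], [310.79998779296875, 190.10000610351562], [311.6000061035156, 193.39999389648438], [282.20001220703125, 200.6999969482422]] line ends [281.85858 199.46707] [311.18216 191.68648] w 3.395498752593994
scene 126 [[283.29998779296875, 210.39999389648438], [316.3999938964844, 201.60000610351562], [317.29998779296875, 205.3000030517578], [284.29998779296875, 214.10000610351562]] line ends [283.794   212.20694] [316.89816 203.6079 ] w 3.8005242347717285
scene 145 [[287.70001220703125, 224.10000610351562], [322.79998779296875, 212.39999389648438], [324.5, 217.5], [289.3999938964844, 229.1999969482422]] line ends [288.47897 226.23506] [323.93173 215.76877] w 5.375871658325195
scene 26 [[298.70001220703125, 233.89999389648438], [313.8999938964844, 229.6999969482422], [314.3999938964844, 231.39999389648438], [299.1000061035156, 235.5]] line ends [298.94333 234.79152] [314.17706 230.6515 ] w 1.6664100885391235
scene 12 [[285.3999938964844, 238.60000610351562], [286.0, 236.0], [290.20001220703125, 237.10000610351562], [289.6000061035156, 239.60000610351562]] line ends [285.88443 237.33899] [290.02618 237.69646] w 2.6678919792175293
top 101 [[168.3000030517578, 204.89999389648438], [197.10000610351562, 181.6999969482422], [199.60000610351562, 184.6999969482422], [170.8000030517578, 208.0]] line ends [169.87502 206.84998] [198.30437 183.16502] w 3.9196271896362305
top 81 [[179.89999389648438, 216.60000610351562], [207.5, 193.39999389648438], [209.10000610351562, 195.39999389648438], [181.5, 218.60000610351562]] line ends [180.80177 217.7707 ] [208.12721 194.14714] w 2.576543092727661
top 105 [[189.89999389648438, 227.6999969482422], [218.3000030517578, 204.10000610351562], [220.60000610351562, 207.0], [192.3000030517578, 230.60000610351562]] line ends [191.21057 229.2399 ] [218.92438 204.91385] w 3.7130699157714844
```

View pics/reader.png

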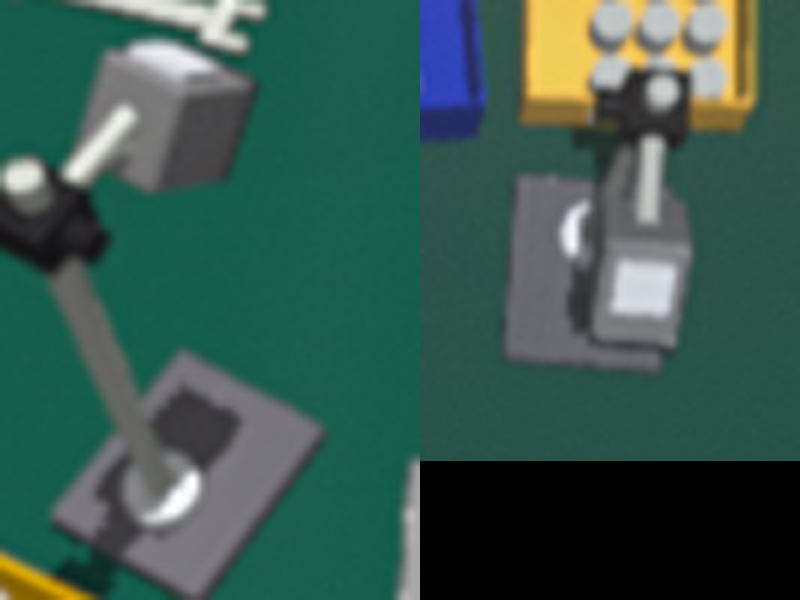

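```bash
python3 - <<'E'
from h import *
s,t=load('scene'),load('top')
print('scale clear end',tri(s,(324.2,216.0),t,(169.6,206.6)))
print('scale notch-end',tri(s,(288.5,227.4),t,(198.5,183)), [plane(t,198.5,183,z) for z in(.05,.062)])
print('mid plate', tri(s,(283.8,212.2),t,(208.1,194.1)),tri(s,(316.9,203.6),t,(180.8,217.8)))
print('frosted plate', tri(s,(311.2,191.7),t,(191.2,229.2)),tri(s,(281.9,199.5),t,(218.9,204.9)))
S=lambda x,y:(145+(x+.5)/6-.5,150+(y+.5)/6-.5)
T=lambda x,y:(270+(x-420+.5)/5.429-.5,95+(y+.5)/5.429-.5)
for p in[(183,351),(324,430),(200,592),(52,514)]: print('foot S',plane(s,*S(*p),.014))
for p in[(518,177),(507,360),(660,369)]: print('foot T',plane(t,*T(*p),.014))
for a,b in[((183,351),(507,360)),((52,514),(660,369)) if 0 else ((183,351),(660,369)),((324,430),(507,360)),((200,592),(518,177))]: print('tri',tri(s,S(*a),t,T(*b)))
# head: front-top edge lower corners
print('head white patch',tri(s,S(173,68),t,T(643,288)))
E
```

```text
scale clear end (array([0.52883545, 0.25618433, 0.06368334]), np.float64(0.0016222998612725))
scale notch-end (array([0.60629302, 0.16321755, 0.05005383]), np.float64(0.0009668690332471567)) [array([0.60617162, 0.16368905, 0.05      ]), array([0.6042585 , 0.16252086, 0.062     ])]
mid plate (array([0.56687792, 0.13115153, 0.06202422]), np.float64(0.0007675570846587989)) (array([0.49180502, 0.22030784, 0.06045823]), np.float64(0.0017856196604170696))
frosted plate (array([0.45403251, 0.18761824, 0.05892993]), np.float64(0.0005574162383978688)) (array([0.52833251, 0.10255617, 0.06567724]), np.float64(0.01233393424226606))
foot S [ 0.67396809 -0.22279943  0.014     ]
foot S [ 0.68671265 -0.12486701  0.014     ]
foot S [ 0.79875774 -0.13921138  0.014     ]
foot S [ 0.79111645 -0.23608933  0.014     ]
foot T [ 0.79910506 -0.14189839  0.014     ]
foot T [ 0.68084981 -0.13042263  0.014     ]
foot T [ 0.67272988 -0.22621974  0.014     ]
tri (array([ 0.68701197, -0.15633807,  0.08212476]), np.float64(0.07485578361193826))
tri (array([ 0.67286025, -0.22566691,  0.01040261]), np.float64(0.0024549880153118507))
tri (array([ 0.68255518, -0.13027004,  0.002808  ]), np.float64(0.002645835575613344))
tri (array([ 0.79884112, -0.14088896,  0.01277433]), np.float64(0.0025146917396065244))
head white patch (array([ 0.66149281, -0.17659866,  0.28720261]), np.float64(0.00013757588937504117))
```

Emit:
arm_command --targets '[[0.35, [0, 0, 0], [0, 0, 0.99]], [0.35, [0, 0, 0], [0, 0, 0.99]], [0.35, [0, 0, 0], [0, 0, 0.99]], [0.35, [0, 0, 0], [0, 0, 0.99]], [0.35, [0, 0, 0], [0, 0, 0.99]], [0.35, [0, 0, 0], [0, 0, 0.99]], [0.35, [0, 0, 0], [0, 0, 0.99]], [0.35, [0, 0, 0], [0, 0, 0.97]]]'

```text
clock: 0.9
tool_pos: [0.1628, 0.6547, 0.2524]
tcp_rot: [-179.9, 0.0, 129.6]
ft_force: [1.2, 0.3, -0.5]
width: 0.03
finger_force: 0.0
```

Emit:
arm_command --targets '[[0.35, [-1, 0, 0], [0, 0, 0]], [0.35, [-1, 0, 0], [0, 0, 0]], [0.35, [-1, 0, 0], [0, 0, 0]], [0.35, [-1, 0, 0], [0, 0, 0]], [0.35, [-1, 0, 0], [0, 0, 0]], [0.35, [-1, 0, 0], [0, 0, 0]], [0.35, [-1, 0, 0], [0, 0, 0]], [0.35, [-1, 0, 0], [0, 0, 0]]]'

```text
clock: 1.7
tool_pos: [0.317, 0.4694, 0.2527]
tcp_rot: [-179.9, 0.0, 129.8]
ft_force: [0.1, 0.2, -0.9]
width: 0.03
finger_force: 0.0
```

Emit:
arm_command --targets '[[0.35, [-1, 0, 0.3], [0, 0, 0]], [0.35, [-1, 0, 0.3], [0, 0, 0]], [0.35, [-1, 0, 0.3], [0, 0, 0]], [0.35, [-1, 0, 0.3], [0, 0, 0]], [0.35, [-1, 0, 0.3], [0, 0, 0]], [0.35, [-1, 0, 0.3], [0, 0, 0]], [0.35, [-1, 0, 0.3], [0, 0, 0]], [0.35, [-1, 0, 0.3], [0, 0, 0]]]'

```text
clock: 2.5
tool_pos: [0.4706, 0.2852, 0.1805]
tcp_rot: [-180.0, -0.0, 129.8]
ft_force: [1.2, 0.2, 0.1]
width: 0.03
finger_force: 0.0
```

Emit:
arm_command --targets '[[0.35, [-1, 0.22, 0.3], [0, 0, 0]], [0.35, [-1, 0.22, 0.3], [0, 0, 0]], [0.35, [-1, 0.22, 0.3], [0, 0, 0]], [0.35, [-0.9, 0.22, 0.3], [0, 0, 0]], [0.35, [0, 0, 0.4], [0, 0, 0]], [0.35, [0, 0, 0], [0, 0, 0]], [0.35, [0, 0, 0], [0, 0, 0]]]'

```text
clock: 3.2
tool_pos: [0.5642, 0.2139, 0.1325]
tcp_rot: [-179.9, -0.1, 129.9]
ft_force: [1.6, -0.5, -0.1]
width: 0.03
finger_force: 0.0
```

```bash
python3 - <<'E'
from h import *
from station import ctrl
o=ctrl.get_obs(); print(o['q'],o['tool_pos'],o['tcp_rot'])
s,t=snap('scene'),snap('top')
a=s['color'][170:250,260:340,::-1]; b=t['color'][160:250,150:240,::-1]
cv2.imwrite('pics/pre.png',np.hstack([cv2.resize(a,(400,400),interpolation=cv2.INTER_CUBIC),cv2.resize(b,(400,400),interpolation=cv2.INTER_CUBIC)]))
E
```

```text
[ 1.11269035e+01  1.47716295e+01  1.05797445e+02  1.87128294e-02
  5.95631942e+01 -2.87365207e+01] [0.56421422 0.21386785 0.13246222] [-1.79891767e+02 -7.77207722e-02  1.29853852e+02]
```

View pics/pre.png

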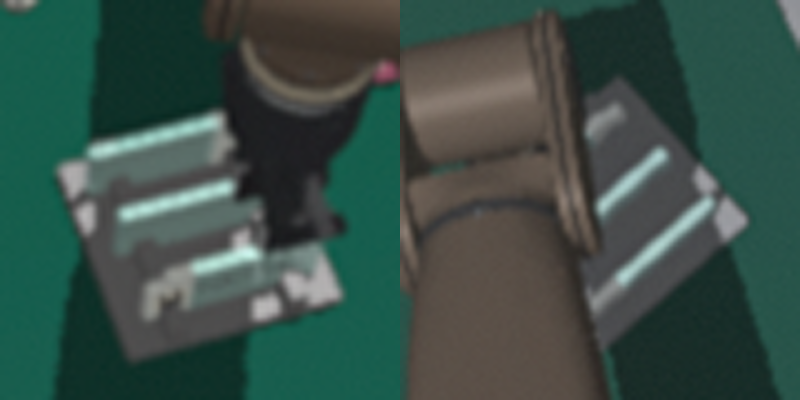

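Emit:
arm_command --targets '[[0.35, [-0.08, 0, 0.5], [0, 0, 0]], [0.35, [0, 0, 0.5], [0, 0, 0]], [0.35, [0, 0, 0.5], [0, 0, 0]], [0.35, [0, 0, 0.5], [0, 0, 0]], [0.35, [0, 0, 0.5], [0, 0, 0]], [0.35, [0, 0, 0.35], [0, 0, 0]], [0.35, [0, 0, 0], [0, 0, 0]], [0.35, [0, 0, 0], [0, 0, 0]]]'

```text
clock: 4.1
tool_pos: [0.5671, 0.2116, 0.0476]
tcp_rot: [-180.0, -0.0, 129.8]
ft_force: [-1.1, 0.1, -0.4]
width: 0.0297
finger_force: 0.0
```

Emit:
arm_command --targets '[[0.2, [0, 0, 0], [0, 0, 0]], [0.15, [0, 0, 0], [0, 0, 0]], [0.1, [0, 0, 0], [0, 0, 0]], [0.05, [0, 0, 0], [0, 0, 0]], [0, [0, 0, 0], [0, 0, 0]], [0, [0, 0, 0], [0, 0, 0]], [0, [0, 0, 0], [0, 0, 0]]]'

```text
clock: 4.8
tool_pos: [0.566, 0.2103, 0.0484]
tcp_rot: [-179.7, 0.0, 129.9]
ft_force: [-4.3, -4.5, 4.6]
width: 0.0068
finger_force: 59.0
```

Emit:
arm_command --targets '[[0, [0, 0, -0.2], [0, 0, 0]], [0, [0, 0, -0.4], [0, 0, 0]], [0, [0, 0, -0.6], [0, 0, 0]], [0, [0, 0, -0.6], [0, 0, 0]], [0, [0, 0, -0.6], [0, 0, 0]], [0, [0, 0, -0.6], [0, 0, 0]], [0, [0, 0, -0.6], [0, 0, 0]], [0, [0, 0, -0.6], [0, 0, 0]]]'

```text
clock: 5.6
tool_pos: [0.5678, 0.2121, 0.1763]
tcp_rot: [179.8, 0.1, 129.8]
ft_force: [0.8, -0.1, -2.0]
width: 0.0074
finger_force: 58.7
```

Emit:
arm_command --targets '[[0, [0, 0, -0.6], [0, 0, 0]], [0, [0, 0, -0.6], [0, 0, 0]], [0, [0, 0, -0.6], [0, 0, 0]], [0, [0, 0, -0.6], [0, 0, 0]], [0, [0, 0, 0], [0, 0, 0]], [0, [0, 0, 0], [0, 0, 0]], [0, [0, 0, 0], [0, 0, 0]]]'

```text
clock: 6.3
tool_pos: [0.5665, 0.2116, 0.2448]
tcp_rot: [-179.9, -0.1, 129.8]
ft_force: [-0.0, 0.0, -1.6]
width: 0.0072
finger_force: 58.7
```

```bash
python3 - <<'E'
from h import *
from station import ctrl
o=ctrl.get_obs(); print(o['q'],o['tool_pos'],o['tcp_rot'],o['width'],o['finger_force'])
s=snap('scene')
a=s['color'][120:260,230:400,::-1]
cv2.imwrite('pics/lift.png',cv2.resize(a,(680,560),interpolation=cv2.INTER_CUBIC))
E
```

```text
[ 1.08702846e+01  8.08374202e+00  1.01017236e+02  1.69562947e-02
  7.09763366e+01 -2.89511160e+01] [0.56648847 0.21159214 0.24479108] [-1.79940103e+02 -5.14458257e-02  1.29815836e+02] 0.007249500020759916 58.707711696624756
```

View pics/lift.png

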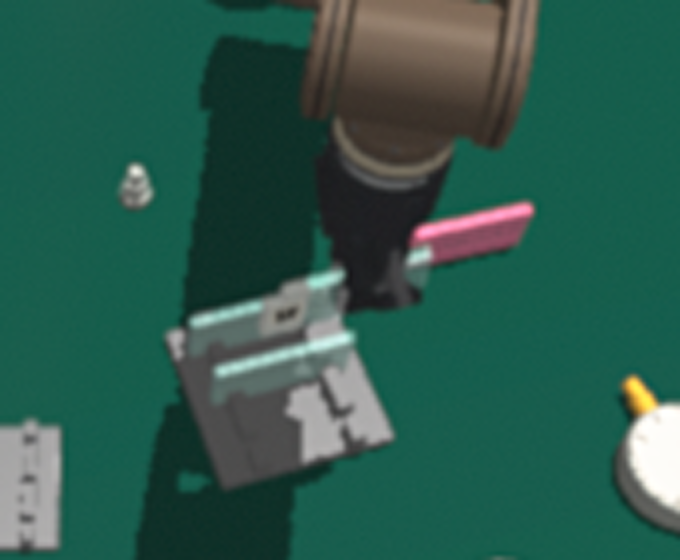

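Emit:
arm_command --targets '[[0, [0, 0, 0], [0, 0, 0.5]], [0, [0, 0, 0], [0, 0, 1]], [0, [0, 0, 0], [0, 0, 1]], [0, [0, 0, 0], [0, 0, 1]], [0, [0, 0, 0], [0, 0, 1]], [0, [0, 0, 0], [0, 0, 1]], [0, [0, 0, 0], [0, 0, 1]], [0, [0, 0, 0], [0, 0, 1]]]'

```text
clock: 7.15
tool_pos: [0.5665, 0.2115, 0.2443]
tcp_rot: [-179.9, 0.0, 95.2]
ft_force: [-0.2, 0.8, -2.3]
width: 0.0074
finger_force: 58.7
```

Emit:
arm_command --targets '[[0, [0, 0, 0], [0, 0, 1]], [0, [0, 0, 0], [0, 0, 1]], [0, [0, 0, 0], [0, 0, 0.5]], [0, [0, 0, 0], [-0.5, 0, 0]], [0, [0, 0, 0], [-0.9, 0, 0]], [0, [0, 0, 0], [-0.9, 0, 0]], [0, [0, 0, 0], [-0.5, 0, 0]], [0, [0, 0, 0], [0, 0, 0]]]'

```text
clock: 7.95
tool_pos: [0.5656, 0.2117, 0.2442]
tcp_rot: [167.3, 0.0, 84.0]
ft_force: [0.0, -0.1, -1.8]
width: 0.0076
finger_force: 58.7
```

```bash
python3 - <<'E'
from h import *
from station import ctrl
o=ctrl.get_obs(); print(o['q'].round(2),o['tool_pos'],o['tcp_rot'],o['width'],o['finger_force'],o['clock'])
from scipy.optimize import least_squares
D=[([67.437,16.450,90.416,0,73.257,-8.594],[.16269,.65453,.25205]),([11.127,14.772,105.797,.019,59.563,-28.737],[.56421,.21387,.13246]),([10.870,8.084,101.017,.017,70.976,-28.951],[.56649,.21159,.24479]),(o['q'],o['tool_pos'])]
E=lambda a,x:Ro.from_euler(a,x,degrees=True)
def fk(p,q):
    h,L1,L2,d,s,a=p
    A=E('z',q[0]);B=A*E('y',q[1]);C=B*E('y',q[2]);F=C*E('x',q[3]*1) if 0 else C*E('z',q[3])
    G=F*E('y',q[4])
    x=A.apply([a,s,h])+B.apply([0,0,L1])+C.apply([0,0,L2])+G.apply([0,0,d]); return x,G*E('z',q[5])
r=least_squares(lambda p:np.concatenate([fk(p,q)[0]-x for q,x in D]+[[.001*(p[5])]]),[.2,.4,.4,.2,.1,0])
print(r.x.round(4),np.abs(r.fun).max())
T=Ro.from_euler('xyz',o['tcp_rot'],degrees=True)
print((fk(r.x,o['q'])[1].inv()*T).as_euler('zyx',degrees=True))
np.save('p.npy',r.x)
E
```

```text
[ 12.43   2.64 107.55  -4.74  57.87  20.51] [0.56556375 0.21167835 0.2441647 ] [1.67330998e+02 4.01208987e-02 8.40129327e+01] 0.007627757091381855 58.67048263549805 7.95
[ 0.225   0.4372  0.5722  0.2255  0.1009 -0.0061] 0.002552467895866384
[ 9.00000000e+01  0.00000000e+00 -1.90833281e-14]
```

```bash
cat > goal.py <<'E'
from h import *
from scipy.optimize import least_squares
E=lambda a,x:Ro.from_euler(a,x,degrees=True)
P=np.load('p.npy')
def fk(q,p=P):
    h,L1,L2,d,s,a=p
    A=E('z',q[0]);B=A*E('y',q[1]);C=B*E('y',q[2]);G=C*E('z',q[3])*E('y',q[4])
    return A.apply([a,s,h])+B.apply([0,0,L1])+C.apply([0,0,L2])+G.apply([0,0,d]),G*E('z',q[5]+90)
foc=np.array([.5678,-.1644,.160]); hh=np.array([-.9945,.104,0])
LT=np.array([-.048,.004,.011])  # label in tool frame: x,y,z
def goal(phi=0):
    y=(-hh+[0,0,1])/2**.5; z=(hh+[0,0,1])/2**.5; x=np.cross(y,z)
    R=np.c_[-x,y,-z]   # tool axes
    R=Ro.from_matrix(R)*E('y',phi)
    return foc-R.apply(LT),R
lim=np.array([[-158.93,158.93],[-51.34,127.21],[12.03,142.37],[-87.48,267.48],[13.55,161.25],[-162.69,162.69]])
def ik(p,R,q0):
    r=least_squares(lambda q:np.r_[(fk(q)[0]-p)*10,(R.inv()*fk(q)[1]).as_rotvec()],q0,bounds=lim.T,x_scale=30.)
    return r.x,np.abs(r.fun).max()
E
python3 - <<'E'
from goal import *
q0=np.array([0,-5,115,-5,40,20.])
for phi in (-50,-40,-30,-20,-10,0,10,20,30,40,50):
    p,R=goal(phi); q,e=ik(p,R,q0); q2,e2=ik(p,R,[0,0,115,0,30,20]); print(phi,p.round(3),q.round(1),round(e,4),q2.round(1),round(e2,4),R.apply([0,0,1]).round(2),R.as_euler('xyz',degrees=True).round(1))
E
```

```text
-50 [ 0.59  -0.127  0.136] [ -5.2  14.1 121.1 -87.5  50.6  88.9] 0.0282 [ -5.2  14.1 121.1 -87.5  50.6  88.9] 0.0282 [ 0.37 -0.81 -0.45] [122.7  32.8  43.9]
-40 [ 0.585 -0.122  0.141] [ -8.    8.  125.1 -87.5  38.6  85.8] 0.0178 [ -8.    8.  125.1 -87.5  38.6  85.8] 0.0178 [ 0.47 -0.7  -0.54] [127.5  27.   53.3]
-30 [ 0.58  -0.118  0.147] [-11.8   2.5 128.7 -86.5  25.9  81.6] 0.0 [-11.8   2.5 128.7 -86.5  25.9  81.6] 0.0 [ 0.56 -0.56 -0.61] [130.9  20.7  61.8]
-20 [ 0.574 -0.116  0.153] [-16.3  -2.1 131.  -72.4  13.6  64.5] 0.0065 [-16.3  -2.1 131.  -72.4  13.6  64.5] 0.0065 [ 0.63 -0.41 -0.66] [133.2  14.   69.6]
-10 [ 0.568 -0.115  0.159] [-22.7  -5.4 130.7  12.9  13.6 -24.5] 0.0715 [-22.7  -5.4 130.7  12.9  13.6 -24.5] 0.0715 [ 0.67 -0.25 -0.7 ] [134.6   7.1  76.9]
0 [ 0.562 -0.116  0.165] [-27.8  -7.2 133.   54.1  19.  -68.4] 0.0 [-27.8  -7.2 133.   54.1  19.  -68.4] 0.0 [ 0.7  -0.07 -0.71] [135.  -0.  84.]
10 [ 0.556 -0.118  0.171] [-33.4  -6.9 132.3  61.6  32.7 -79.1] 0.0 [-33.4  -6.9 132.3  61.6  32.7 -79.1] 0.0 [ 0.71  0.1  -0.7 ] [134.6  -7.1  91.1]
20 [ 0.55  -0.121  0.176] [-38.3  -4.8 130.6  63.8  45.9 -84.3] 0.0 [-38.3  -4.8 130.6  63.8  45.9 -84.3] 0.0 [ 0.7   0.27 -0.66] [133.2 -14.   98.5]
30 [ 0.545 -0.126  0.181] [-42.3  -1.1 127.9  64.1  58.3 -87.8] 0.0 [-42.3  -1.1 127.9  64.1  58.3 -87.8] 0.0 [ 0.66  0.43 -0.61] [130.9 -20.7 106.2]
40 [ 0.54  -0.132  0.185] [-45.2   3.7 124.6  63.6  69.8 -90.4] 0.0 [-45.2   3.7 124.6  63.6  69.8 -90.4] 0.0 [ 0.61  0.58 -0.54] [127.5 -27.  114.7]
50 [ 0.536 -0.139  0.188] [-47.1   9.1 120.6  62.7  80.4 -92.5] 0.0 [-47.1   9.1 120.6  62.7  80.4 -92.5] 0.0 [ 0.53  0.71 -0.45] [122.7 -32.8 124.2]
```

```bash
cat > path.py <<'E'
from goal import *
from scipy.spatial.transform import Slerp
from station import ctrl
def path(wps,show=True):
    """wps: list of (pos,Rot,rows); prints tool-frame rows in command units"""
    o=ctrl.get_obs(); q=o['q']; p=np.array(o['tool_pos']); R=Ro.from_euler('xyz',o['tcp_rot'],degrees=True)
    print('now',p.round(4),o['tcp_rot'].round(1),q.round(1))
    for (p1,R1,n) in wps:
        rv=(R.inv()*R1).as_rotvec()/n/.08; print('stage turn',rv.round(3)); qs=[];sh=[]
        for i in range(n):
            Ra=R*Ro.from_rotvec(rv*.08*i); sh.append((Ra.inv().apply((p1-p)/n)/.03).round(2).tolist())
            qn,e=ik(p+(p1-p)*(i+1)/n,R*Ro.from_rotvec(rv*.08*(i+1)),q); qs.append([*qn.round(0).astype(int).tolist(),round(e,3),int(np.abs(qn-q).max())]); q=qn
        print('sh',sh)
        if show: print(*qs,sep='\n')
        p,R=p1,R1
E
python3 - <<'E'
from path import *
pg,Rg=goal(25); print(pg)
path([(np.array([.54,.03,.27]),Rg,16),(pg,Rg,8)])
E
```

```text
[ 0.54775051 -0.12323747  0.17856513]
now [0.5656 0.2117 0.2442] [167.3   0.   84. ] [ 12.4   2.6 107.5  -4.7  57.9  20.5]
stage turn [-0.434  0.332 -0.096]
sh [[-0.38, -0.0, -0.06], [-0.38, -0.0, -0.07], [-0.38, -0.0, -0.08], [-0.38, -0.0, -0.09], [-0.37, -0.0, -0.1], [-0.37, -0.0, -0.11], [-0.37, -0.0, -0.12], [-0.37, 0.0, -0.13], [-0.36, 0.0, -0.14], [-0.36, 0.0, -0.14], [-0.35, 0.01, -0.15], [-0.35, 0.01, -0.16], [-0.35, 0.01, -0.17], [-0.34, 0.02, -0.18], [-0.34, 0.02, -0.19], [-0.33, 0.02, -0.2]]
[11, 1, 110, -3, 55, 18, np.float64(0.0), 2]
[9, -1, 112, -2, 53, 15, np.float64(0.0), 2]
[8, -3, 114, 0, 50, 12, np.float64(0.0), 3]
[6, -5, 116, 3, 48, 8, np.float64(0.0), 3]
[4, -7, 117, 5, 46, 4, np.float64(0.0), 4]
[2, -9, 119, 9, 44, -1, np.float64(0.0), 4]
[0, -10, 121, 12, 43, -5, np.float64(0.0), 4]
[-2, -12, 122, 16, 41, -11, np.float64(0.0), 5]
[-5, -13, 124, 21, 40, -17, np.float64(0.0), 5]
[-7, -15, 126, 26, 40, -23, np.float64(0.0), 6]
[-9, -16, 127, 31, 40, -29, np.float64(0.0), 6]
[-12, -17, 128, 36, 40, -36, np.float64(0.0), 6]
[-14, -18, 129, 41, 41, -42, np.float64(0.0), 6]
[-17, -18, 130, 47, 42, -49, np.float64(0.0), 6]
[-20, -19, 131, 51, 43, -55, np.float64(0.0), 6]
[-22, -19, 132, 56, 45, -60, np.float64(0.0), 5]
stage turn [0. 0. 0.]
sh [[-0.72, -0.2, 0.04], [-0.72, -0.2, 0.04], [-0.72, -0.2, 0.04], [-0.72, -0.2, 0.04], [-0.72, -0.2, 0.04], [-0.72, -0.2, 0.04], [-0.72, -0.2, 0.04], [-0.72, -0.2, 0.04]]
[-25, -18, 132, 57, 46, -64, np.float64(0.0), 3]
[-27, -16, 132, 59, 47, -68, np.float64(0.0), 3]
[-30, -14, 132, 60, 48, -71, np.float64(0.0), 3]
[-32, -12, 132, 61, 49, -75, np.float64(0.0), 3]
[-34, -10, 132, 62, 50, -78, np.float64(0.0), 3]
[-36, -8, 131, 63, 51, -81, np.float64(0.0), 2]
[-39, -6, 130, 64, 52, -84, np.float64(0.0), 2]
[-40, -3, 129, 64, 52, -86, np.float64(0.0), 2]
```

Emit:
arm_command --targets '[[0, [-0.38, 0, -0.06], [-0.434, 0.332, -0.096]], [0, [-0.38, 0, -0.07], [-0.434, 0.332, -0.096]], [0, [-0.38, 0, -0.08], [-0.434, 0.332, -0.096]], [0, [-0.38, 0, -0.09], [-0.434, 0.332, -0.096]], [0, [-0.37, 0, -0.1], [-0.434, 0.332, -0.096]], [0, [-0.37, 0, -0.11], [-0.434, 0.332, -0.096]], [0, [-0.37, 0, -0.12], [-0.434, 0.332, -0.096]], [0, [-0.37, 0, -0.13], [-0.434, 0.332, -0.096]]]'

```text
clock: 8.75
tool_pos: [0.554, 0.12, 0.2592]
tcp_rot: [150.5, -10.1, 91.7]
ft_force: [-0.3, -0.0, -1.7]
width: 0.0073
finger_force: 58.8
```

Emit:
arm_command --targets '[[0, [-0.36, 0, -0.14], [-0.434, 0.332, -0.096]], [0, [-0.36, 0, -0.14], [-0.434, 0.332, -0.096]], [0, [-0.35, 0.01, -0.15], [-0.434, 0.332, -0.096]], [0, [-0.35, 0.01, -0.16], [-0.434, 0.332, -0.096]], [0, [-0.35, 0.01, -0.17], [-0.434, 0.332, -0.096]], [0, [-0.34, 0.02, -0.18], [-0.434, 0.332, -0.096]], [0, [-0.34, 0.02, -0.19], [-0.434, 0.332, -0.096]], [0, [-0.33, 0.02, -0.2], [-0.434, 0.332, -0.096]]]'

```text
clock: 9.55
tool_pos: [0.5412, 0.029, 0.2721]
tcp_rot: [131.9, -17.4, 102.4]
ft_force: [-0.1, 0.0, -1.4]
width: 0.0069
finger_force: 58.8
```

```bash
python3 - <<'E'
from path import *
pg,Rg=goal(25)
path([(pg,Rg,8)])
s=snap('scene')
cv2.imwrite('pics/mid.png',cv2.resize(s['color'][80:280,130:400,::-1],(783,580),interpolation=cv2.INTER_CUBIC))
E
```

```text
now [0.5412 0.029  0.2721] [131.9 -17.4 102.4] [-22.6 -18.9 131.8  56.3  45.2 -61. ]
stage turn [ 0.006 -0.002  0.002]
sh [[-0.71, -0.21, 0.04], [-0.71, -0.21, 0.04], [-0.71, -0.21, 0.04], [-0.71, -0.21, 0.04], [-0.71, -0.21, 0.04], [-0.71, -0.21, 0.04], [-0.71, -0.21, 0.04], [-0.71, -0.21, 0.04]]
[-25, -18, 132, 58, 46, -64, np.float64(0.0), 3]
[-28, -16, 132, 59, 47, -68, np.float64(0.0), 3]
[-30, -14, 132, 60, 48, -71, np.float64(0.0), 3]
[-32, -12, 132, 61, 49, -75, np.float64(0.0), 3]
[-34, -10, 131, 62, 50, -78, np.float64(0.0), 3]
[-37, -8, 131, 63, 51, -81, np.float64(0.0), 2]
[-39, -6, 130, 64, 52, -84, np.float64(0.0), 2]
[-40, -3, 129, 64, 52, -86, np.float64(0.0), 2]
```

View pics/mid.png

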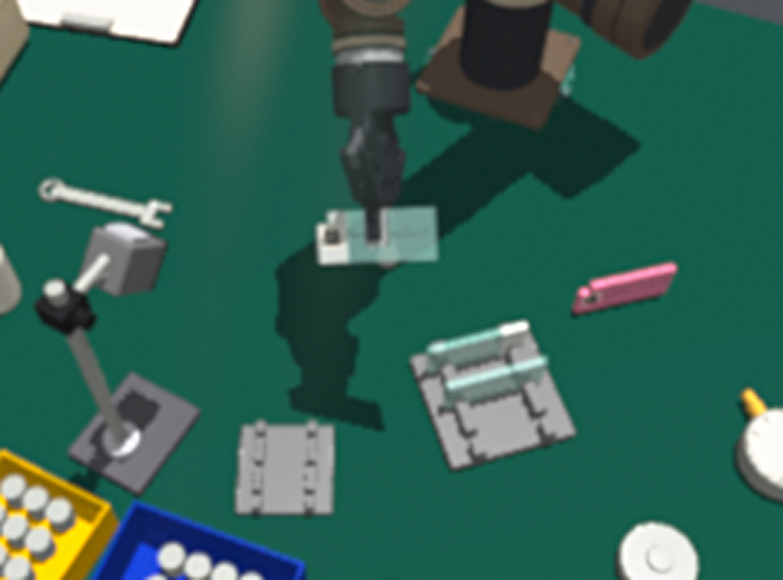

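Emit:
arm_command --targets '[[0, [-0.4, -0.12, 0.02], [0, 0, 0]], [0, [-0.7, -0.21, 0.04], [0, 0, 0]], [0, [-0.7, -0.21, 0.04], [0, 0, 0]], [0, [-0.7, -0.21, 0.04], [0, 0, 0]], [0, [-0.7, -0.21, 0.04], [0, 0, 0]], [0, [-0.7, -0.21, 0.04], [0, 0, 0]], [0, [-0.7, -0.21, 0.04], [0, 0, 0]], [0, [-0.7, -0.21, 0.04], [0, 0, 0]]]'

```text
clock: 10.4
tool_pos: [0.5464, -0.1128, 0.1846]
tcp_rot: [132.1, -17.4, 102.3]
ft_force: [0.5, 0.1, -1.1]
width: 0.0072
finger_force: 58.8
```

Emit:
arm_command --targets '[[0, [-0.4, -0.12, 0.02], [0, 0, 0]], [0, [0, 0, 0], [0, 0, 0]], [0, [0, 0, 0], [0, 0, 0]], [0, [0, 0, 0], [0, 0, 0]]]'

```text
clock: 10.8
tool_pos: [0.5467, -0.1219, 0.1794]
tcp_rot: [132.0, -17.3, 102.4]
ft_force: [-0.3, 0.4, -0.7]
width: 0.007
finger_force: 58.8
```

```bash
python3 - <<'E'
from path import *
s0=load('scene')
def lab(p,R): return np.array(p)+Ro.from_euler('xyz',R,degrees=True).apply(LT)
print('mid label pred px',proj(s0,lab([.5412,.029,.2721],[131.9,-17.4,102.4])),'seen 244.5,159.7')
o=ctrl.get_obs(); L=lab(o['tool_pos'],o['tcp_rot']); print(o['clock'],o['tool_pos'],o['tcp_rot'],o['finger_force'],'label-focus',L-foc, 'qd',np.abs(o['qd']).max())
pg,Rg=goal(25); path([(pg,Rg,1)],0)
s,t=snap('scene'),snap('top')
for n,c in(('s',s),('t',t)): print(n,'label px',proj(c,L))
a=s['color'][120:220,150:270,::-1];b=t['color'][80:220,260:380,::-1]
m=np.zeros((467,800,3),np.uint8);m[:333,:400]=cv2.resize(a,(400,333),interpolation=cv2.INTER_CUBIC);m[:,400:]=cv2.resize(b,(400,467),interpolation=cv2.INTER_CUBIC)
cv2.imwrite('pics/end.png',m)
E
```

```text
mid label pred px [243.07516593 160.85623835] seen 244.5,159.7
10.8 [ 0.54672266 -0.12194323  0.17939325] [131.97680447 -17.33991278 102.36061866] 58.79261791706085 label-focus [-0.00094758  0.00129968  0.00090309] qd 0.3903613743334313
now [ 0.5467 -0.1219  0.1794] [132.  -17.3 102.4] [-40.6  -2.3 129.   64.5  52.2 -87. ]
stage turn [ 0.04  -0.006  0.019]
sh [[-0.06, 0.01, 0.03]]
s label px [199.87438742 164.8591238 ]
t label px [301.87335955 187.46848126]
```

View pics/end.png

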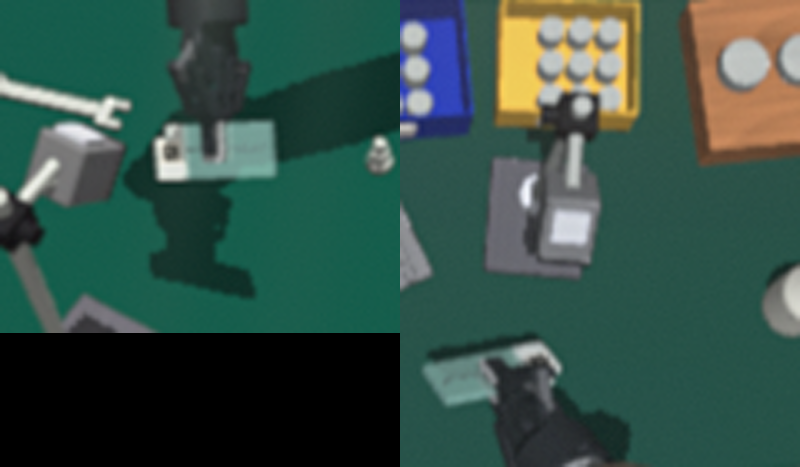

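```bash
python3 -c "
from station import ctrl; print(ctrl.sign_off())"
```

```text
the job is handed in; nothing more can be done
None
```

I handed the job in at about 11 s. The gripper holds the reference scale by its clear glass, with the label facing up, square to the reader window and an estimated 2–5 mm from the reading point. I saw no contact with the reader or other items. The result of the judging was not shown.

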